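# Hang the plier rack on the sloped tool board

### The arm

A 6-joint arm with a two-finger parallel gripper is mounted at the origin on the work surface. World frame = base frame: x ahead of the robot, y to its left, z up, the work surface at z = 0. Lengths are in m, angles in rad, forces in N, time in s.
With the tool pointing down it reaches from about 0.35 to 0.85 m from the base axis. Payload 8.1 kg.
Tool frame: the origin (TCP) lies at the centre of the arm's flange, where the gripper is bolted on; the fingertips stand 186 mm ahead of it and the grasp point (between the pads) lies 167 mm ahead of it; z points along the fingers, y is the line along which they close (so a half turn about z gives the same grasp; the last joint's range is limited). The gripper opens to 93 mm and grips with 3 to 60 N. Pads are 15 mm wide; open, the fingers measure 128 mm over their backs; the gripper's body (75 mm by 188 mm) begins 65 mm behind the grasp point.
Start: joints at [-1.295, 0.13, 1.488, -0, 1.523, -0.085], TCP at [0.212, -0.561, 0.405] pointing down, gripper open.
Joint ranges: [-2.96, 2.96], [-0.89, 2.26], [0.02, 2.5], [-1.34, 4.48], [0, 2.73], [-2.66, 2.66]. Speed limits (rad/s): [2.39, 2.39, 2.79, 3.14, 3.14, 3.14].

### API

Orientations are given as a rotation vector (axis times angle).
In Python, from plant import read_state, read_camera, camera_params, robot gives the robot as it stands.
- The arm moves only by the tool carry_out, never from a script. Its argument "targets" is a list of rows, each an object of numbers: "hand": the opening in per cent of the stroke, from 0 (shut) to 100 (fully open); "x", "y", "z": the shift along the tool's x, y, z in m; "ax", "ay", "az": the turn, a rotation vector about the tool's x, y, z in rad. In form: [{"hand": .., "x": .., "y": .., "z": .., "ax": .., "ay": .., "az": ..}, ...]. A call has 1 to 8 rows; each row is the pose to reach, as a shift and turn from the pose commanded when the call began, along the tool's axes at that moment; what a row does not reach only later rows make up. A row lasts 1/8 s, in which the tool goes at most 62.5 mm and 10.7 degrees, less where a joint would pass 70% of its speed; a pose out of reach is approached as far as the arm can. A call with a gripper value outside its range is refused whole. The fingers move at their own pace and stop on an object; "newtons" is the grip in N (left out, the last holds). Time passes only in rows, so rows that repeat a pose let the fingers close. It gives the time, the measured TCP pose, the force, the opening and the grip force at its end, in the units of the state.
- read_state(): the state, without advancing time (a new reading comes with each control period).
- read_camera(name): name is "scene" or "top" or "wrist"; returns (picture, depth): 384x512x3 uint8, blue, green, red; 384x512 float32, m along the optical axis (not along the pixel's ray), 0 where there is no reading.
- camera_params(name): a dict with "fx", "fy", "cx", "cy" (pixels), "position" and "rotation" of the camera in the world. Camera axes: x right, y up, looking along -z (the intrinsics and any distortion apply to the point x, -y, -z); pixel columns grow to the right and rows downward; lengths in m; the calibration is good to about 2 mm. The wrist camera is an equidistant fisheye: a pixel r from the principal point sees the ray r / f radians off the axis. A picture is of the moment at which its call begins: read the wrist's pose just before it. camera_params takes no time and is no camera call; for the wrist camera it gives the pose at the moment of the call.
- robot.close_job(): hands the job in; it is judged then, once.
The state is a dict: "t": time; "q": joint angles; "dq": joint speeds; "joint_torque": joint torques, N m; "tool_pos": TCP position; "orientation": TCP orientation; "force": force on the tool from outside, world axes, zero at the start; "wrist_torque": the same for the moment, N m; "opening": finger opening in m; "gripper_force": force on a finger pad.
Only numpy, scipy, OpenCV 4.12 (cv2) and the standard library are available. Lean on these libraries where they do the work, as an engineer would, in place of code of your own. Each camera call takes 0.05 s, during which the arm holds its last target. There are 200 camera calls.

### The job

Pick up the blue metal plier rack by its yellow bar and hang it on the sloped wooden tool board: pass its two keyholes over the two bolt heads, then slide it down the slope until both bolts are fully home at the ends of the narrow slots. Leave it hanging there, flat on the board, and do not disturb the jar, screwdriver, stone tray or cup.

Things in the scene. Friction and masses are not known exactly. Their poses are not given: they have to be found in the camera images.
- rack_bar (a point): Middle of the yellow bar of the loose plier rack, 25 mm above the rack's underside. Rack: blue plate 80 (x) by 160 (y) by 5 mm, 0.17 to 0.34 kg, flat on the bench at the start, bar up. Bar at the plate's centre: 14 mm thick (x), 70 long (y), top 45 mm above the underside. Axes: the plate's, z out of the bar side. Hung, its x points up the slope: it slides home towards its own -x.
- slot_1 (a point): On the rack's underside level: where the first bolt's axis stands when fully home, at (10, 55, -25) mm from rack_bar in the rack's axes. The slot is 13 mm wide, runs along x from the entry hole and ends 4.5 mm beyond this point, towards +x.
- slot_2 (a point): The same for the second slot and bolt, at (10, -55, -25) mm from rack_bar.
- hole_1 (a point): On the rack's underside level: centre of the first round entry hole, 28 mm across, at (-16, 55, -25) mm from rack_bar in the rack's axes. The narrow slot leaves it towards +x.
- hole_2 (a point): Centre of the second entry hole, at (-16, -55, -25) mm from rack_bar.
- panel: Wooden face of the fixed sloped tool board, 32 degrees from level, its low edge away from the robot and its high edge towards it; 240 mm wide (y), 140 along the slope (x -65 to +75). Origin on the face midway between the two bolts, 88 mm above the bench; x points up the slope, y along it level (to the robot's right), z out of the face. Turned up to 17 degrees about vertical.
- bolt_1 (a point): Foot of the first dark coach bolt, on the face, at y = +55 mm of the panel; axes are the panel's. Each bolt stands square to the face: shank 9 mm across, then a domed head 20 mm across whose underside is 8 mm above the face and whose top is 13.5 mm above it.
- bolt_2 (a point): Foot of the second bolt, at y = -55 mm of the panel; otherwise as the first.
- jar: Amber jar with white cap, 52 mm across, 85 mm high, bystander; origin under its centre.
- driver: Screwdriver lying on the bench, 150 mm long, bystander; handle towards its -x.
- stone_tray: Black tray of stones, 90 x 120 x 30 mm, bystander; origin under its centre.
- cup: White cup, 72 mm across, 85 mm high, bystander; origin under its centre.

How it is judged:
On the way:
1. both bolt heads are through the round entry holes, the plate on the board (distance between hole_1 and bolt_1 below 0.0075 m and distance between hole_2 and bolt_2 below 0.0075 m).
At the end, for the whole second after the job is handed in: The rack lies flat on the board (within 0.08 rad), each slot-end point within 5 mm of the foot of its own bolt, at rest, released (distance between slot_1 and bolt_1 below 0.005 m and distance between slot_2 and bolt_2 below 0.005 m and angle between the z axis of rack_bar and the z axis of panel, either way round below 0.08 rad and linear speed of rack below 0.01 m/s); the robot touches nothing.
It fails at once if a bystander is moved by more than 20 mm (distance of any of jar, driver, stone_tray, cup from where it was at the start of the episode above 0.02 m).
It also fails if it takes over 48 s, if anything falls off the work surface, if the arm or the gripper's body presses on something with over 40 N, if the wrist force passes 120 N, or if a joint passes its speed limit or range.

## Working session

There is one attempt and no reset: what is moved stays moved. The work goes in short steps, Python scripts to look and compute and a tool call to move; the robot and the scene stay as the last step left them, time stands still between calls to the robot, and variables do not carry over. Pictures are saved under pics/ and viewed, at most 10 in all, crops included, and the job is handed in when it is done.

Besides the shell and the picture viewer there is one more tool, called as name(argument=value, ...) on one line, values as JSON. carry_out: Moves the arm, as the interface text tells. Its arguments: {"type":"object","properties":{"targets":{"type":"array","items":{"type":"object","properties":{"hand":{"type":"number"},"x":{"type":"number"},"y":{"type":"number"},"z":{"type":"number"},"ax":{"type":"number"},"ay":{"type":"number"},"az":{"type":"number"}}}},"newtons":{"type":"number"}},"required":["targets"]}

```bash
mkdir -p pics
python3 - <<'E'
from plant import *
import cv2,numpy as np
s=read_state();print(s['t'],s['tool_pos'],s['orientation'],s['opening'])
for n in("scene","top"):
    im,d=read_camera(n);np.savez(f'{n}.npz',im=im,d=d);cv2.imwrite(f'pics/{n}0.png',im)
    p=camera_params(n);print(n,p)
E
ls
```

```text
0.0 [ 0.21175485 -0.56113906  0.40367955] [-3.08877246e+00 -5.63336441e-01  3.02651503e-04] 0.09295058206603446
scene {'fx': 480.1253934321038, 'fy': 480.1253934321038, 'cx': 251.32322995093762, 'cy': 180.70231468528448, 'position': array([ 1.1127503 , -0.87219836,  1.35051705]), 'rotation': array([0.65603887, 0.18617227, 0.50826326])}
top {'fx': 434.90154648856964, 'fy': 434.90154648856964, 'cx': 249.3041711768044, 'cy': 189.90747069727223, 'position': array([ 0.42995212, -0.01523645,  1.37650285]), 'rotation': array([ 0.10935269, -0.08125972, -1.57257932])}
pics
scene.npz
top.npz
```

View pics/top0.png

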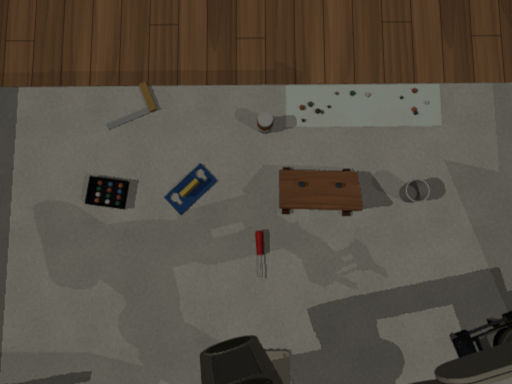

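View pics/scene0.png

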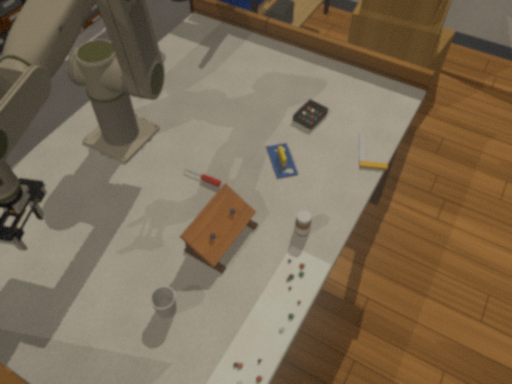

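Top view: the rack is at about (190,189), the board at (320,190) with bolts at (303,184) and (340,184). The jar is at (265,122), driver (261,252), tray (107,192) and cup (418,190). The scene view agrees.

```bash
cat > h.py <<'E'
import numpy as np,cv2
from plant import *
from scipy.spatial.transform import Rotation as R
def ray(n,uv,p=None):
    p=p or camera_params(n);uv=np.atleast_2d(uv).astype(float)
    a=(uv-[p['cx'],p['cy']])/[p['fx'],p['fy']]
    if n=='wrist':
        r=np.linalg.norm(a,axis=1,keepdims=True)+1e-12
        d=np.hstack([a/r*np.sin(r),np.cos(r)])
    else: d=np.hstack([a,np.ones((len(a),1))])
    return np.array(p['position']),R.from_rotvec(p['rotation']).apply(d*[1,-1,-1])
def onplane(n,uv,n0,c,p=None):   # plane n0.x=c
    o,d=ray(n,uv,p);n0=np.array(n0,float)
    return o+d*((c-o@n0)/(d@n0))[:,None]
def onz(n,uv,z,p=None): return onplane(n,uv,[0,0,1],z,p)
def blobs(m,amin):
    k,l,s,c=cv2.connectedComponentsWithStats(m.astype(np.uint8))
    return [(s[i,4],c[i].round(1),l==i) for i in range(1,k) if s[i,4]>=amin]
E
python3 - <<'E'
from h import *
f=np.load('top.npz');im=f['im'];d=f['d']
c=np.hstack([cv2.resize(im[155:225,155:225],(390,390),interpolation=2),cv2.resize(im[155:225,275:367],(410,312),interpolation=2) if 0 else cv2.resize(im[145:235,275:365],(390,390),interpolation=2)])
cv2.imwrite('pics/crop.png',np.clip(c*1.5,0,255).astype(np.uint8))
b,g,r=[im[...,i].astype(int) for i in range(3)]
for nm,m,z in(('blue',(b>r+40)&(b>g+20),.005),('yellow',(r>b+50)&(g>b+40),.045),('red',(r>b+60)&(r>g+60),.02)):
    for a,ce,l in blobs(m,25):
        q=np.argwhere(l)[:,::-1];
        if q[:,1].min()<100: continue
        box=cv2.boxPoints(cv2.minAreaRect(q.astype(np.float32)))
        print(nm,a,ce,onz('top',ce,z)[0].round(4),'\n',onz('top',box,z)[:,:2].round(4).tolist(), 'depth',np.median(d[l]))
wood=(r>b+30)&(r>g+15)&(np.arange(384)[:,None]>150)
for a,ce,l in blobs(wood,500):
    q=np.argwhere(l)[:,::-1];print('wood',a,ce,cv2.boxPoints(cv2.minAreaRect(q.astype(np.float32))).round(1).tolist())
    # plane fit to depth
    q=np.argwhere(cv2.erode(l.astype(np.uint8),np.ones((5,5)))>0)[:,::-1]
    o,dr=ray('top',q);P=camera_params('top');ax=R.from_rotvec(P['rotation']).apply([0,0,-1])
    X=o+dr*d[q[:,1],q[:,0]][:,None]
    for _ in range(4):
        m=np.median(X,0) if _==0 else X.mean(0);n=np.linalg.svd(X-X.mean(0),full_matrices=False)[2][2];n*=np.sign(n[2])
        e=(X-X.mean(0))@n;X=X[abs(e)<max(.003,0*1)] if _ else X[abs(e)<.008]
    print('plane',n.round(4),'tilt',np.degrees(np.arccos(n[2])),'az',np.degrees(np.arctan2(n[1],n[0])),X.mean(0),n@X.mean(0),len(X))
E
```

```text
blue 385 [190.  192.6] [0.5895 0.1979 0.005 ] 
 [[0.576, 0.2784], [0.6822, 0.1678], [0.6284, 0.1173], [0.5232, 0.2277]] depth 1.3836691
yellow 95 [188.1 187.3] [0.6014 0.1978 0.045 ] 
 [[0.5838, 0.2258], [0.6304, 0.1799], [0.6209, 0.1704], [0.5744, 0.2163]] depth 1.3467739
red 108 [258.3 242.4] [ 0.4315 -0.0186  0.02  ] 
 [[0.4636, -0.0116], [0.4635, -0.0271], [0.399, -0.0267], [0.399, -0.0113]] depth 1.3435013
wood 3014 [319.6 189.9] [[278.0, 207.60000610351562], [279.1000061035156, 168.89999389648438], [363.0, 171.3000030517578], [361.8999938964844, 210.0]]
plane [ 0.6113 -0.0235  0.791 ] tilt 37.71977251273595 az -2.200572411464043 [ 0.58424474 -0.202008    0.09625706] 0.4380634194088249 377
```

View pics/crop.png

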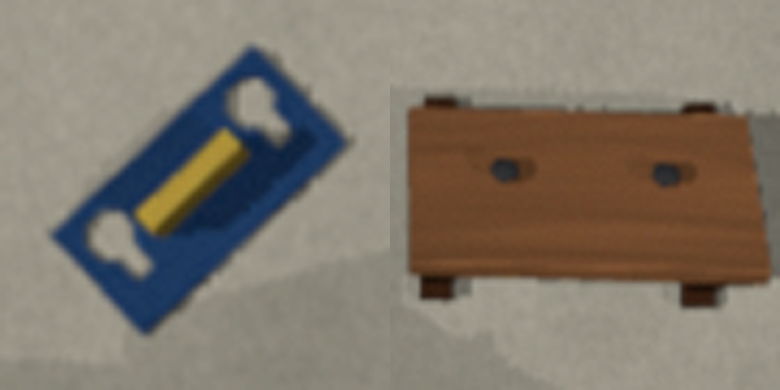

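The crop shows entry holes on the upper-left side, with slots running to the lower right (rack +x). The bolts are at pixels (301.5,184.2) and (338.9,185.2). Next I'll triangulate the bolts and set up a view over the board with the wrist camera.

```bash
cat >> h.py <<'E'
def go(p,Rt,s=None):   # shift and turn in tool axes to reach TCP pose
    s=s or read_state();R0=R.from_rotvec(s['orientation'])
    print('shift',R0.inv().apply(np.array(p)-s['tool_pos']).round(4),'turn',(R0.inv()*Rt).as_rotvec().round(4))
def axes(y,z):
    z=np.array(z,float)/np.linalg.norm(z);y=np.array(y,float);y-=z*(y@z);y/=np.linalg.norm(y)
    return R.from_matrix(np.c_[np.cross(y,z),y,z])
E
python3 - <<'E'
from h import *
for n,roi in(('top',(275,365,165,215)),('scene',(180,258,185,270))):
    im=np.load(n+'.npz')['im'].astype(int);b,g,r=im[...,0],im[...,1],im[...,2]
    m=np.zeros(r.shape,bool);x0,x1,y0,y1=roi;m[y0:y1,x0:x1]=(abs(r-b)<22)[y0:y1,x0:x1]&(r<85)[y0:y1,x0:x1]
    for a,ce,l in blobs(m,8):
        if a<90: print(n,a,ce, onz(n,ce,.098)[0].round(4))
p=camera_params('wrist');s=read_state();R0=R.from_rotvec(s['orientation'])
print(R0.as_matrix().round(3),'cam off',R0.inv().apply(p['position']-s['tool_pos']),(R0.inv()*R.from_rotvec(p['rotation'])).as_matrix().round(3),p)
go([.56,-.2,.42],axes([1,0,0],[0,0,-1]))
E
```

```text
top 53 [294.9 168.2] [ 0.6502 -0.1284  0.098 ]
top 52 [338.6 169.4] [ 0.6458 -0.2578  0.098 ]
top 29 [301.2 183.9] [ 0.603  -0.1463  0.098 ]
top 27 [338.4 184.9] [ 0.5994 -0.2559  0.098 ]
top 57 [286.8 211. ] [ 0.5228 -0.1026  0.098 ]
top 31 [347.7 211.8] [ 0.5197 -0.2809  0.098 ]
scene 9 [212. 236.] [ 0.603  -0.2611  0.098 ]
[[ 0.936  0.353 -0.   ]
 [ 0.353 -0.936  0.002]
 [ 0.    -0.002 -1.   ]] cam off [0.06665565 0.00121526 0.02004194] [[ 0.001  0.97   0.244]
 [ 1.    -0.001  0.001]
 [ 0.001  0.244 -0.97 ]] {'fx': 297.3186396354542, 'fy': 297.3186396354542, 'cx': 250.9257639800002, 'cy': 196.23031672961878, 'position': array([ 0.27455173, -0.53876097,  0.38379227]), 'rotation': array([-0.21380504,  0.15079163, -1.20252293])}
shift [ 0.4533 -0.215  -0.0158] turn [-1.30e-03 -1.10e-03 -1.21e+00]
```

carry_out(targets=[{"x": 0.453,"y": -0.215,"z": -0.016,"az": -1.21,"hand": 60},{"x": 0.453,"y": -0.215,"z": -0.016,"az": -1.21,"hand": 60},{"x": 0.453,"y": -0.215,"z": -0.016,"az": -1.21,"hand": 60},{"x": 0.453,"y": -0.215,"z": -0.016,"az": -1.21,"hand": 60},{"x": 0.453,"y": -0.215,"z": -0.016,"az": -1.21,"hand": 60},{"x": 0.453,"y": -0.215,"z": -0.016,"az": -1.21,"hand": 60},{"x": 0.453,"y": -0.215,"z": -0.016,"az": -1.21,"hand": 60},{"x": 0.453,"y": -0.215,"z": -0.016,"az": -1.21,"hand": 60}])

```text
schema error: expected keys hand, x, y, z, ax, ay, az
```

carry_out(targets=[{"x": 0.0},{"x": 0.0},{"x": 0.0},{"x": 0.0}])

```text
schema error: expected keys hand, x, y, z, ax, ay, az
```

Run:
```python
from h import *
s=read_state();p=camera_params('wrist');im,d=read_camera('wrist');np.savez('w1.npz',im=im,d=d,pos=p['position'],rot=p['rotation'])
print(s['t'],s['tool_pos'],R.from_rotvec(s['orientation']).as_matrix().round(3),s['q'].round(3) if hasattr(s['q'],'round') else s['q'],s['force'])
cv2.imwrite('pics/w1.png',np.clip(im*1.4,0,255).astype(np.uint8))
```

```text
0.1 [ 0.21176667 -0.56118242  0.40382842] [[ 0.936  0.353 -0.   ]
 [ 0.353 -0.936  0.002]
 [ 0.    -0.002 -1.   ]] [-1.295  0.131  1.489 -0.     1.523 -0.085] [-0.49311667  0.2036557   0.18685538]
```

View pics/w1.png

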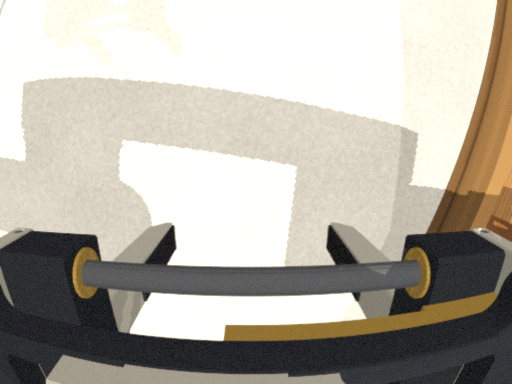

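That picture shows only bench and fingers, because the arm has not moved: every row needs all keys. Image up is tool +x, so I'll offset the view to keep the board in the upper half.

carry_out(targets=[{"hand": 60,"x": 0.41,"y": -0.13,"z": -0.02,"ax": 0,"ay": 0,"az": -1.21},{"hand": 60,"x": 0.41,"y": -0.13,"z": -0.02,"ax": 0,"ay": 0,"az": -1.21},{"hand": 60,"x": 0.41,"y": -0.13,"z": -0.02,"ax": 0,"ay": 0,"az": -1.21},{"hand": 60,"x": 0.41,"y": -0.13,"z": -0.02,"ax": 0,"ay": 0,"az": -1.21},{"hand": 60,"x": 0.41,"y": -0.13,"z": -0.02,"ax": 0,"ay": 0,"az": -1.21},{"hand": 60,"x": 0.41,"y": -0.13,"z": -0.02,"ax": 0,"ay": 0,"az": -1.21},{"hand": 60,"x": 0.41,"y": -0.13,"z": -0.02,"ax": 0,"ay": 0,"az": -1.21},{"hand": 60,"x": 0.41,"y": -0.13,"z": -0.02,"ax": 0,"ay": 0,"az": -1.21}])

```text
t: 1.15
tool_pos: [0.552, -0.2919, 0.4243]
orientation: [-2.214, -2.228, -0.001]
force: [0.2, -0.9, -0.3]
opening: 0.0557
gripper_force: 0.0
```

carry_out(targets=[{"hand": 60,"x": 0,"y": 0,"z": 0,"ax": 0,"ay": 0,"az": 0},{"hand": 60,"x": 0,"y": 0,"z": 0,"ax": 0,"ay": 0,"az": 0}])

```text
t: 1.4
tool_pos: [0.5487, -0.296, 0.4245]
orientation: [-2.223, -2.219, 0.001]
force: [-0.4, 0.9, 0.2]
opening: 0.0557
gripper_force: 0.0
```

Run:
```python
from h import *
s=read_state();p=camera_params('wrist');im,d=read_camera('wrist');np.savez('w1.npz',im=im,d=d,pos=p['position'],rot=p['rotation'])
print(s['t'],s['tool_pos'],R.from_rotvec(s['orientation']).as_matrix().round(3),np.round(s['q'],3),np.max(np.abs(s['dq'])))
cv2.imwrite('pics/w2.png',im)
```

```text
1.4 [ 0.54866944 -0.29598462  0.42452289] [[ 0.002  1.    -0.001]
 [ 1.    -0.002 -0.   ]
 [-0.    -0.001 -1.   ]] [-0.577  0.186  1.39  -0.     1.565 -0.575] 0.005876989410276324
```

View pics/w2.png

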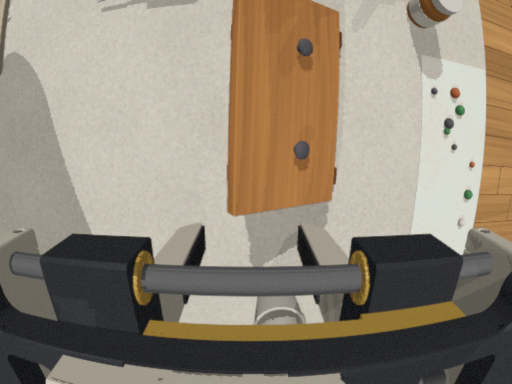

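The wrist view shows the board with bolt heads at about (305,47) and (302,150), and the jar at the top right.

Run:
```python
from h import *
f=np.load('w1.npz');im=f['im'].astype(int);d=f['d'];p=camera_params('wrist');p['position']=f['pos'];p['rotation']=f['rot']
b,g,r=im[...,0],im[...,1],im[...,2]
m=np.zeros(r.shape,bool);m[:200,225:333]=((r-b<30)&(r<100))[:200,225:333]
cs=[]
for a,ce,l in blobs(m,60):
    if a<700: print(a,ce);cs.append(ce)
H=onz('wrist',cs,.0973,p);print(H.round(4))
wood=(r>b+40);wood[212:]=0;wood[:,345:]=0
l=max(blobs(wood,500),key=lambda t:t[0])[2]
q=np.argwhere(cv2.erode(l.astype(np.uint8),np.ones((7,7)))>0)[:,::-1]
o,dr=ray('wrist',q,p);ax=R.from_rotvec(p['rotation']).apply([0,0,-1])
X=o+dr*(d[q[:,1],q[:,0]]/(dr@ax))[:,None];X=X[d[q[:,1],q[:,0]]>.1]
for t in(.02,.01,.006,.004,.003):
    n=np.linalg.svd(X-X.mean(0),full_matrices=False)[2][2];n*=np.sign(n[2]);e=(X-X.mean(0))@n;X=X[abs(e)<t]
print('plane',n.round(4),'tilt',np.degrees(np.arccos(n[2])),'az',np.degrees(np.arctan2(n[1],n[0])),len(X))
v=H[np.argmin(H[:,1])]-H[np.argmax(H[:,1])];print('span',np.linalg.norm(v),'yaw',np.degrees(np.arctan2(v[1],v[0]))+90)
y=v/np.linalg.norm(v);y[2]=0;t=np.radians(32)
x=np.cross(y,[0,0,1.]);z=np.cross([0,0,0],x)
hx=np.array([y[1],-y[0],0]);xp=hx*np.cos(t)+np.array([0,0,np.sin(t)]);zp=np.cross(xp,y);print('x',xp,'z',zp)
O=H.mean(0)-zp*.011;print('origin',O,'plane z at origin xy from depth',X.mean(0)[2]-((O-X.mean(0))[:2]@n[:2])/n[2])
```

```text
201 [304.7  47. ]
209 [301.4 149.7]
[[ 0.6042 -0.148   0.0973]
 [ 0.601  -0.2572  0.0973]]
plane [ 0.528  -0.0174  0.849 ] tilt 31.892792289937574 az -1.8849130891101196 19245
span 0.10923971295643896 yaw -1.663403746272067
x [-0.84769073  0.02461697  0.52991926] z [ 0.52969596 -0.01538239  0.8480481 ]
origin [ 0.59679434 -0.20240356  0.08797147] plane z at origin xy from depth 0.08889335897155444
```

carry_out(targets=[{"hand": 60,"x": 0.42,"y": 0.12,"z": 0.03,"ax": 0,"ay": 0,"az": -0.77},{"hand": 60,"x": 0.42,"y": 0.12,"z": 0.03,"ax": 0,"ay": 0,"az": -0.77},{"hand": 60,"x": 0.42,"y": 0.12,"z": 0.03,"ax": 0,"ay": 0,"az": -0.77},{"hand": 60,"x": 0.42,"y": 0.12,"z": 0.03,"ax": 0,"ay": 0,"az": -0.77},{"hand": 60,"x": 0.42,"y": 0.12,"z": 0.03,"ax": 0,"ay": 0,"az": -0.77},{"hand": 60,"x": 0.42,"y": 0.12,"z": 0.03,"ax": 0,"ay": 0,"az": -0.77},{"hand": 60,"x": 0.42,"y": 0.12,"z": 0.03,"ax": 0,"ay": 0,"az": -0.77},{"hand": 60,"x": 0.42,"y": 0.12,"z": 0.03,"ax": 0,"ay": 0,"az": -0.77}])

```text
t: 2.45
tool_pos: [0.6696, 0.1283, 0.3936]
orientation: [-1.219, -2.894, -0.001]
force: [-0.7, -0.8, -0.4]
opening: 0.056
gripper_force: 0.0
```

carry_out(targets=[{"hand": 60,"x": 0,"y": 0,"z": 0,"ax": 0,"ay": 0,"az": 0},{"hand": 60,"x": 0,"y": 0,"z": 0,"ax": 0,"ay": 0,"az": 0}])

```text
t: 2.7
tool_pos: [0.6696, 0.123, 0.3951]
orientation: [1.228, 2.891, -0.0]
force: [-0.3, 0.5, 0.2]
opening: 0.0557
gripper_force: 0.0
```

Run:
```python
from h import *
s=read_state();p=camera_params('wrist');im,d=read_camera('wrist');np.savez('w2.npz',im=im,d=d,pos=p['position'],rot=p['rotation'])
print(s['t'],s['tool_pos'],np.round(s['q'],3),np.max(np.abs(s['dq'])))
cv2.imwrite('pics/w3.png',im);im=im.astype(int)
b,g,r=im[...,0],im[...,1],im[...,2]
for nm,m,z in(('blue',(b>r+40)&(b>g+20),.005),('yellow',(r>b+50)&(g>b+40),.045)):
    m[215:]=0
    for a,ce,l in blobs(m,100):
        q=np.argwhere(l)[:,::-1];X=onz('wrist',q,z,p)[:,:2].astype(np.float32)
        rc=cv2.minAreaRect((X*1000));bx=cv2.boxPoints(rc);print(nm,a,ce,rc,bx.round(1).tolist())
```

```text
2.7 [0.66955961 0.1230172  0.39509571] [ 0.107  0.353  1.248 -0.     1.541 -0.661] 0.003909286533068372
blue 5993 [252.9  99.4] ((604.0066528320312, 196.59115600585938), (79.34711456298828, 159.2722625732422), 43.86972427368164) [[520.2000122070312, 226.5], [630.5999755859375, 111.69999694824219], [687.7999877929688, 166.6999969482422], [577.4000244140625, 281.5]]
yellow 798 [255.   94.6] ((603.7471923828125, 196.33538818359375), (13.195536613464355, 68.65240478515625), 44.053863525390625) [[575.0999755859375, 216.39999389648438], [622.9000244140625, 167.10000610351562], [632.4000244140625, 176.3000030517578], [584.5999755859375, 225.60000610351562]]
yellow 2310 [484.1 189.9] ((913.4169921875, 341.8859558105469), (156.13485717773438, 105.56768798828125), 57.063758850097656) [[826.7000122070312, 305.1000061035156], [915.2999877929688, 247.6999969482422], [1000.2000122070312, 378.70001220703125], [911.5999755859375, 436.1000061035156]]
```

View pics/w3.png

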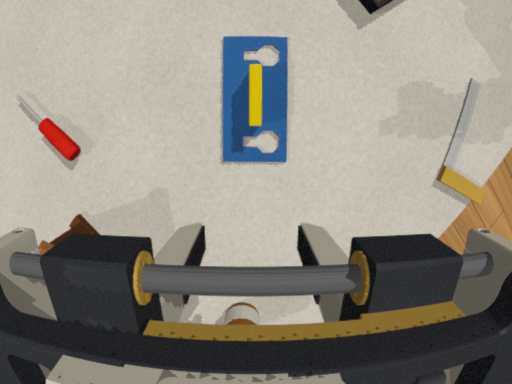

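The wrist view shows the rack squarely at (253,99), with its entry holes on the right side (tool +y). The measured sizes of 79x159 and 13x69 mm match.

Run:
```python
from h import *
a=np.radians(43.95);go([.6039,.1965,.197],axes([np.cos(a),np.sin(a),0],[0,0,-1]))
```

```text
shift [0.0986 0.0037 0.1982] turn [0.0002 0.0005 0.0004]
```

Traverse first, then go down.

carry_out(targets=[{"hand": 60,"x": 0.0985,"y": 0.0037,"z": 0.1,"ax": 0,"ay": 0,"az": 0},{"hand": 60,"x": 0.0985,"y": 0.0037,"z": 0.1,"ax": 0,"ay": 0,"az": 0},{"hand": 60,"x": 0.0985,"y": 0.0037,"z": 0.1,"ax": 0,"ay": 0,"az": 0},{"hand": 60,"x": 0.0985,"y": 0.0037,"z": 0.13,"ax": 0,"ay": 0,"az": 0},{"hand": 60,"x": 0.0985,"y": 0.0037,"z": 0.165,"ax": 0,"ay": 0,"az": 0},{"hand": 60,"x": 0.0985,"y": 0.0037,"z": 0.185,"ax": 0,"ay": 0,"az": 0},{"hand": 60,"x": 0.0985,"y": 0.0037,"z": 0.198,"ax": 0,"ay": 0,"az": 0},{"hand": 60,"x": 0.0985,"y": 0.0037,"z": 0.198,"ax": 0,"ay": 0,"az": 0}])

```text
t: 3.75
tool_pos: [0.6038, 0.1978, 0.1965]
orientation: [-1.225, -2.892, 0.001]
force: [-0.2, -0.1, -0.2]
opening: 0.0557
gripper_force: 0.0
```

carry_out(newtons=40, targets=[{"hand": 60,"x": 0,"y": 0,"z": 0,"ax": 0,"ay": 0,"az": 0},{"hand": 0,"x": 0,"y": 0,"z": 0,"ax": 0,"ay": 0,"az": 0},{"hand": 0,"x": 0,"y": 0,"z": 0,"ax": 0,"ay": 0,"az": 0},{"hand": 0,"x": 0,"y": 0,"z": 0,"ax": 0,"ay": 0,"az": 0},{"hand": 0,"x": 0,"y": 0,"z": 0,"ax": 0,"ay": 0,"az": 0},{"hand": 0,"x": 0,"y": 0,"z": 0,"ax": 0,"ay": 0,"az": 0},{"hand": 0,"x": 0,"y": 0,"z": 0,"ax": 0,"ay": 0,"az": 0}])

```text
t: 4.62
tool_pos: [0.6036, 0.1983, 0.1967]
orientation: [-1.224, -2.893, 0.0]
force: [-0.4, -0.1, 1.4]
opening: 0.0138
gripper_force: 40.0
```

Run:
```python
from h import *
s=read_state();np.savez('grasp.npz',p=s['tool_pos'],r=s['orientation']);print(s['tool_pos'],R.from_rotvec(s['orientation']).as_matrix().round(4),s['opening'],s['gripper_force'])
```

```text
[0.6036042  0.19829656 0.19672268] [[-6.962e-01  7.179e-01 -1.000e-04]
 [ 7.179e-01  6.962e-01 -0.000e+00]
 [ 1.000e-04 -1.000e-04 -1.000e+00]] 0.013773189789985629 39.98943865299225
```

carry_out(targets=[{"hand": 0,"x": 0,"y": 0,"z": -0.03,"ax": 0,"ay": 0,"az": 0},{"hand": 0,"x": 0,"y": 0,"z": -0.08,"ax": 0,"ay": 0,"az": 0},{"hand": 0,"x": 0,"y": 0,"z": -0.13,"ax": 0,"ay": 0,"az": 0},{"hand": 0,"x": 0,"y": 0,"z": -0.18,"ax": 0,"ay": 0,"az": 0},{"hand": 0,"x": 0,"y": 0,"z": -0.2,"ax": 0,"ay": 0,"az": 0},{"hand": 0,"x": 0,"y": 0,"z": -0.2,"ax": 0,"ay": 0,"az": 0},{"hand": 0,"x": 0,"y": 0,"z": -0.2,"ax": 0,"ay": 0,"az": 0}])

```text
t: 5.5
tool_pos: [0.6031, 0.1981, 0.3934]
orientation: [-1.223, -2.89, 0.004]
force: [-0.1, 0.3, -3.1]
opening: 0.0137
gripper_force: 40.0
```

```bash
cat >> h.py <<'E'
O=np.array([.5965,-.2025,.0882]);_t=np.radians(32);_a=np.radians(-1.75)
px=np.array([-np.cos(_a)*np.cos(_t),-np.sin(_a)*np.cos(_t),np.sin(_t)]);py=np.array([np.sin(_a),-np.cos(_a),0]);pz=np.cross(px,py)
RT=axes(-px,-pz);OFF=np.array([-.0015,0,.1717])
def rackgo(ux,uy,uz,off=OFF,Rt=RT): # rack_bar minus (O+25mm pz) in panel axes
    go(O+px*ux+py*uy+pz*(.025+uz)-Rt.apply(off),Rt)
E
python3 - <<'E'
from h import *
s=read_state();p=camera_params('wrist');im,d=read_camera('wrist');np.savez('w4.npz',im=im,d=d,pos=p['position'],rot=p['rotation'])
print(s['t'],s['tool_pos'],s['force'],s['opening'],s['wrist_torque'])
cv2.imwrite('pics/w4.png',im);im=im.astype(int);b,g,r=im[...,0],im[...,1],im[...,2]
R0=R.from_rotvec(s['orientation']);
m=(b>r+40)&(b>g+20)
for a,ce,l in blobs(m,300):
    q=np.argwhere(l)[:,::-1];zt=s['tool_pos'][2]-.1967+.005
    X=R0.inv().apply(onz('wrist',q,zt,p)-s['tool_pos'])[:,:2]*1000
    rc=cv2.minAreaRect(X.astype(np.float32));print(a,ce,rc)
    print(X.min(0),X.max(0))
print(px,py,pz);rackgo(.016,0,.10)
E
```

```text
5.5 [0.60309302 0.19814198 0.39343055] [-0.10325814  0.34781155 -3.09954361] 0.013654591604393604 [-0.00633133 -0.17226102  0.01020692]
12985 [247.5 165.9] ((37.02760696411133, -0.7999343872070312), (81.96226501464844, 79.60440826416016), 0.02887316234409809)
[ -3.93807424 -40.60787445] [78.01770394 39.00307673]
[-0.84765256  0.02589813  0.52991926] [-0.03053851 -0.99953359  0.        ] [ 0.52967211 -0.01618295  0.8480481 ]
shift [-0.3853 -0.1823  0.0447] turn [0.5228 0.2227 0.7792]
```

View pics/w4.png

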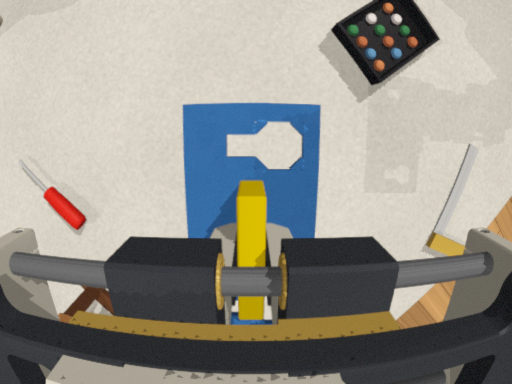

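The view shows the rack square in the grip, with entry hole 2 at (280,146) and its slot to the left. The plate end sits at tool x = 78 mm, so the bar offset is about -2 mm. Now I'll move to a pose above the entry.

carry_out(targets=[{"hand": 0,"x": -0.385,"y": -0.182,"z": 0.045,"ax": 0.523,"ay": 0.223,"az": 0.779},{"hand": 0,"x": -0.385,"y": -0.182,"z": 0.045,"ax": 0.523,"ay": 0.223,"az": 0.779},{"hand": 0,"x": -0.385,"y": -0.182,"z": 0.045,"ax": 0.523,"ay": 0.223,"az": 0.779},{"hand": 0,"x": -0.385,"y": -0.182,"z": 0.045,"ax": 0.523,"ay": 0.223,"az": 0.779},{"hand": 0,"x": -0.385,"y": -0.182,"z": 0.045,"ax": 0.523,"ay": 0.223,"az": 0.779},{"hand": 0,"x": -0.385,"y": -0.182,"z": 0.045,"ax": 0.523,"ay": 0.223,"az": 0.779},{"hand": 0,"x": -0.385,"y": -0.182,"z": 0.045,"ax": 0.523,"ay": 0.223,"az": 0.779},{"hand": 0,"x": -0.385,"y": -0.182,"z": 0.045,"ax": 0.523,"ay": 0.223,"az": 0.779}])

```text
t: 6.55
tool_pos: [0.7406, -0.21, 0.3435]
orientation: [-1.931, -1.865, 0.535]
force: [0.1, 0.8, -3.8]
opening: 0.0138
gripper_force: 40.0
```

carry_out(targets=[{"hand": 0,"x": 0,"y": 0,"z": 0,"ax": 0,"ay": 0,"az": 0},{"hand": 0,"x": 0,"y": 0,"z": 0,"ax": 0,"ay": 0,"az": 0},{"hand": 0,"x": 0,"y": 0,"z": 0,"ax": 0,"ay": 0,"az": 0}])

```text
t: 6.92
tool_pos: [0.7411, -0.2032, 0.3532]
orientation: [-1.933, -1.879, 0.531]
force: [-0.3, 0.2, -2.4]
opening: 0.0137
gripper_force: 40.0
```

```bash
sed -i 's/OFF=np.array(.*/OFF=np.array([-.0018,-.0004,.1717])/' h.py
python3 - <<'E'
from h import *
s=read_state();print(s['t'],s['tool_pos'],np.round(s['q'],3),s['force'],np.abs(s['dq']).max());rackgo(.016,0,.10);rackgo(.016,0,.025)
E
```

```text
6.925 [ 0.74110821 -0.20323045  0.35316198] [-0.3    0.988  0.482 -0.173  2.201 -0.336] [-0.28259361  0.16278813 -2.38869523] 0.004163762603731849
shift [-0.0019  0.0022  0.0046] turn [ 0.0062 -0.      0.0024]
shift [-0.0019  0.0017  0.0796] turn [ 0.0062 -0.      0.0024]
```

carry_out(targets=[{"hand": 0,"x": -0.002,"y": 0.002,"z": 0.02,"ax": 0.006,"ay": 0,"az": 0.002},{"hand": 0,"x": -0.002,"y": 0.002,"z": 0.05,"ax": 0.006,"ay": 0,"az": 0.002},{"hand": 0,"x": -0.002,"y": 0.002,"z": 0.07,"ax": 0.006,"ay": 0,"az": 0.002},{"hand": 0,"x": -0.002,"y": 0.002,"z": 0.079,"ax": 0.006,"ay": 0,"az": 0.002},{"hand": 0,"x": -0.002,"y": 0.002,"z": 0.079,"ax": 0.006,"ay": 0,"az": 0.002},{"hand": 0,"x": -0.002,"y": 0.002,"z": 0.079,"ax": 0.006,"ay": 0,"az": 0.002}])

```text
t: 7.68
tool_pos: [0.7016, -0.2053, 0.285]
orientation: [-1.933, -1.872, 0.536]
force: [0.0, -0.1, -2.9]
opening: 0.0141
gripper_force: 40.0
```

Run:
```python
from h import *
s=read_state();p=camera_params('wrist');im,d=read_camera('wrist');np.savez('w5.npz',im=im,d=d,pos=p['position'],rot=p['rotation'])
print(s['t'],s['tool_pos'],s['force']);rackgo(.016,0,.025)
im2,_=read_camera('scene');np.savez('s5.npz',im=im2)
c=np.hstack([im[60:300,130:380],cv2.resize(im2[160:280,165:285],(240,240),interpolation=2)])
cv2.imwrite('pics/w5.png',cv2.resize(c,None,fx=1.6,fy=1.6,interpolation=2))
```

```text
7.675 [ 0.70163128 -0.20533991  0.28501173] [ 0.04735841 -0.05376237 -2.8598877 ]
shift [ 0.0015 -0.0006  0.0009] turn [ 0.0008 -0.0007 -0.0012]
```

View pics/w5.png

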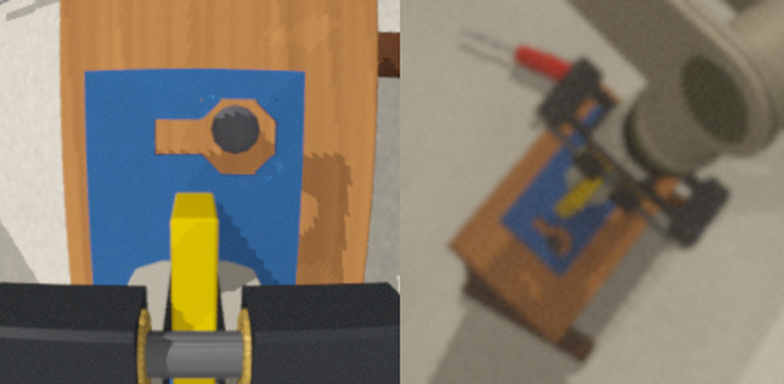

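The view shows the bolt head inside entry hole 2. The offset is about 2 mm toward tool +x and 1 mm toward -y, which agrees with the computed correction.

carry_out(targets=[{"hand": 0,"x": 0.0018,"y": -0.001,"z": 0.0,"ax": 0,"ay": 0,"az": -0.001},{"hand": 0,"x": 0.0018,"y": -0.001,"z": 0.0,"ax": 0,"ay": 0,"az": -0.001},{"hand": 0,"x": 0.0018,"y": -0.001,"z": 0.005,"ax": 0,"ay": 0,"az": -0.001},{"hand": 0,"x": 0.0018,"y": -0.001,"z": 0.01,"ax": 0,"ay": 0,"az": -0.001},{"hand": 0,"x": 0.0018,"y": -0.001,"z": 0.015,"ax": 0,"ay": 0,"az": -0.001},{"hand": 0,"x": 0.0018,"y": -0.001,"z": 0.02,"ax": 0,"ay": 0,"az": -0.001},{"hand": 0,"x": 0.0018,"y": -0.001,"z": 0.02,"ax": 0,"ay": 0,"az": -0.001}])

```text
t: 8.65
tool_pos: [0.6893, -0.2033, 0.2664]
orientation: [-1.929, -1.87, 0.537]
force: [-1.3, -0.5, -2.8]
opening: 0.0135
gripper_force: 40.0
```

Run:
```python
from h import *
s=read_state();print(s['t'],s['force'],s['wrist_torque']);rackgo(.016,0,0)
```

```text
8.65 [-1.3120334  -0.54240886 -2.78900786] [-0.08334823 -0.5530602  -0.03027226]
shift [-0.0002  0.0001  0.0036] turn [-0.0024 -0.0017  0.    ]
```

carry_out(targets=[{"hand": 0,"x": 0,"y": 0,"z": 0.001,"ax": -0.002,"ay": -0.001,"az": 0},{"hand": 0,"x": 0,"y": 0,"z": 0.002,"ax": -0.002,"ay": -0.001,"az": 0},{"hand": 0,"x": 0,"y": 0,"z": 0.003,"ax": -0.002,"ay": -0.001,"az": 0},{"hand": 0,"x": 0,"y": 0,"z": 0.0035,"ax": -0.002,"ay": -0.001,"az": 0},{"hand": 0,"x": 0,"y": 0,"z": 0.0035,"ax": -0.002,"ay": -0.001,"az": 0}])

```text
t: 9.28
tool_pos: [0.6879, -0.2032, 0.2642]
orientation: [-1.932, -1.873, 0.536]
force: [0.1, 0.1, -2.2]
opening: 0.0137
gripper_force: 40.0
```

Run:
```python
from h import *
s=read_state();print(s['t'],s['force'],pz@s['force'],s['wrist_torque']);rackgo(.016,0,0)
p=camera_params('wrist');im,d=read_camera('wrist')
cv2.imwrite('pics/w6.png',cv2.resize(im[60:300,130:380],None,fx=2,fy=2,interpolation=2))
```

```text
9.275 [ 0.08581498  0.14249705 -2.18244226] -1.8076682257995906 [-0.03358088 -0.66145147 -0.01666108]
shift [-0.0003  0.0002  0.0009] turn [ 0.0008 -0.0003 -0.    ]
```

View pics/w6.png

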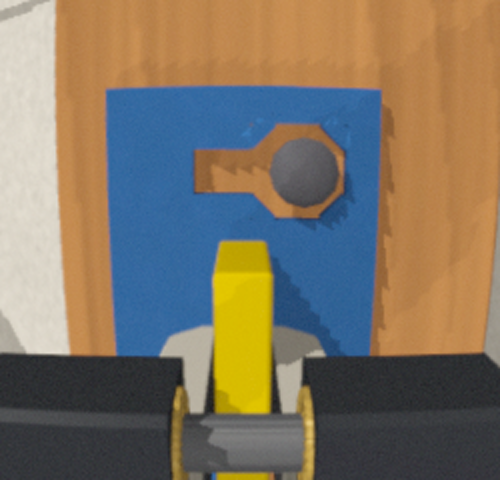

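The bolt head is well centred in the entry hole. Press gently to contact.

carry_out(targets=[{"hand": 0,"x": 0,"y": 0,"z": 0.001,"ax": 0,"ay": 0,"az": 0},{"hand": 0,"x": 0,"y": 0,"z": 0.0015,"ax": 0,"ay": 0,"az": 0},{"hand": 0,"x": 0,"y": 0,"z": 0.002,"ax": 0,"ay": 0,"az": 0},{"hand": 0,"x": 0,"y": 0,"z": 0.002,"ax": 0,"ay": 0,"az": 0}])

```text
t: 9.82
tool_pos: [0.6874, -0.2031, 0.2645]
orientation: [-1.934, -1.875, 0.534]
force: [5.4, 0.9, 7.1]
opening: 0.0139
gripper_force: 40.0
```

Run:
```python
from h import *
s=read_state();print(s['t'],s['force'],pz@s['force'],s['wrist_torque']);rackgo(.016,0,0)
```

```text
9.825 [5.40630736 0.8532533  7.13628248] 8.901672818808562 [ 0.24610383 -0.17986274 -0.07868757]
shift [-0.0004  0.0007  0.0009] turn [ 0.0038  0.0004 -0.0002]
```

carry_out(targets=[{"hand": 0,"x": 0,"y": 0.0,"z": -0.0005,"ax": 0,"ay": 0,"az": 0},{"hand": 0,"x": 0,"y": 0.004,"z": -0.0005,"ax": 0,"ay": 0,"az": 0},{"hand": 0,"x": 0,"y": 0.008,"z": -0.0005,"ax": 0,"ay": 0,"az": 0},{"hand": 0,"x": 0,"y": 0.012,"z": -0.0005,"ax": 0,"ay": 0,"az": 0},{"hand": 0,"x": 0,"y": 0.016,"z": -0.0005,"ax": 0,"ay": 0,"az": 0},{"hand": 0,"x": 0,"y": 0.02,"z": -0.0005,"ax": 0,"ay": 0,"az": 0},{"hand": 0,"x": 0,"y": 0.024,"z": -0.0005,"ax": 0,"ay": 0,"az": 0},{"hand": 0,"x": 0,"y": 0.024,"z": -0.0005,"ax": 0,"ay": 0,"az": 0}])

```text
t: 10.82
tool_pos: [0.7077, -0.2042, 0.2517]
orientation: [-1.933, -1.874, 0.536]
force: [2.8, -0.4, 9.0]
opening: 0.014
gripper_force: 40.0
```

Run:
```python
from h import *
s=read_state();f=np.array(s['force']);print(s['t'],px@f,py@f,pz@f,s['wrist_torque']);rackgo(-.01,0,0)
```

```text
10.825 2.4273630906680657 0.29497454131603706 9.122119220271749 [0.0009305  0.2907003  0.01470132]
shift [0.0001 0.0027 0.0009] turn [ 0.0017  0.0004 -0.0009]
```

carry_out(targets=[{"hand": 0,"x": 0,"y": 0.001,"z": 0,"ax": 0,"ay": 0,"az": 0},{"hand": 0,"x": 0,"y": 0.002,"z": 0,"ax": 0,"ay": 0,"az": 0},{"hand": 0,"x": 0,"y": 0.003,"z": 0,"ax": 0,"ay": 0,"az": 0},{"hand": 0,"x": 0,"y": 0.0035,"z": 0,"ax": 0,"ay": 0,"az": 0},{"hand": 0,"x": 0,"y": 0.0035,"z": 0,"ax": 0,"ay": 0,"az": 0}])

```text
t: 11.45
tool_pos: [0.7104, -0.2042, 0.25]
orientation: [-1.933, -1.873, 0.537]
force: [0.4, 0.1, 10.3]
opening: 0.0139
gripper_force: 40.0
```

Run:
```python
from h import *
s=read_state();f=np.array(s['force']);print(s['t'],px@f,py@f,pz@f,s['wrist_torque']);rackgo(-.01,0,0)
```

```text
11.45 5.122106198922116 -0.08908802551904052 8.942041648756028 [ 0.03995269  0.65815975 -0.04115184]
shift [ 0.0001 -0.0005  0.0009] turn [ 0.001   0.0002 -0.001 ]
```

carry_out(targets=[{"hand": 0,"x": 0,"y": 0.001,"z": 0,"ax": 0,"ay": 0,"az": 0},{"hand": 0,"x": 0,"y": 0.002,"z": 0,"ax": 0,"ay": 0,"az": 0},{"hand": 0,"x": 0,"y": 0.002,"z": 0,"ax": 0,"ay": 0,"az": 0},{"hand": 0,"x": 0,"y": 0.002,"z": 0,"ax": 0,"ay": 0,"az": 0}])

```text
t: 11.95
tool_pos: [0.7116, -0.2043, 0.2493]
orientation: [-1.931, -1.871, 0.538]
force: [-5.4, 0.7, 14.4]
opening: 0.0138
gripper_force: 40.0
```

Run:
```python
from h import *
s=read_state();f=np.array(s['force']);print(s['t'],px@f,py@f,pz@f,s['wrist_torque']);rackgo(-.01,0,0)
im,d=read_camera('wrist')
cv2.imwrite('pics/w7.png',cv2.resize(im[60:300,130:380],None,fx=2,fy=2,interpolation=2))
```

```text
11.95 12.23389695503536 -0.5659131692138393 9.383574691495498 [ 0.11794432  1.56993146 -0.04220736]
shift [ 0.0001 -0.0018  0.0009] turn [-0.0014 -0.0002 -0.0012]
```

View pics/w7.png

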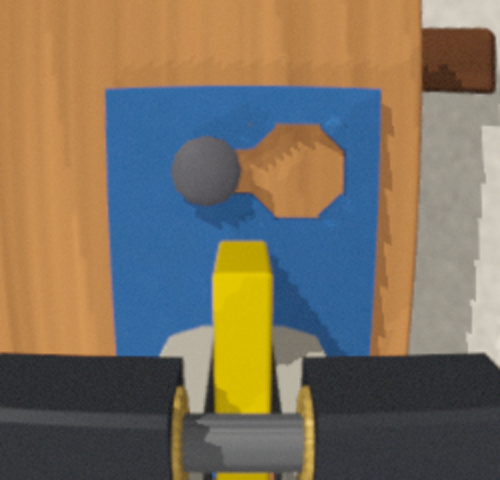

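The bolt head is over the narrow slot's far end (fully home), and the contact force rose to 12 N. Relax, release and retract.

carry_out(targets=[{"hand": 0,"x": 0,"y": -0.0008,"z": -0.0008,"ax": 0,"ay": 0,"az": 0},{"hand": 0,"x": 0,"y": -0.0008,"z": -0.0008,"ax": 0,"ay": 0,"az": 0},{"hand": 40,"x": 0,"y": -0.0008,"z": -0.0008,"ax": 0,"ay": 0,"az": 0},{"hand": 40,"x": 0,"y": -0.0008,"z": -0.0008,"ax": 0,"ay": 0,"az": 0},{"hand": 40,"x": 0,"y": -0.0008,"z": -0.0008,"ax": 0,"ay": 0,"az": 0},{"hand": 40,"x": 0,"y": -0.0008,"z": -0.0008,"ax": 0,"ay": 0,"az": 0}])

```text
t: 12.75
tool_pos: [0.7118, -0.2039, 0.248]
orientation: [-1.931, -1.873, 0.536]
force: [0.1, 0.2, -0.3]
opening: 0.0371
gripper_force: 0.0
```

carry_out(targets=[{"hand": 40,"x": 0,"y": 0,"z": -0.01,"ax": 0,"ay": 0,"az": 0},{"hand": 40,"x": 0,"y": 0,"z": -0.03,"ax": 0,"ay": 0,"az": 0},{"hand": 40,"x": 0,"y": 0,"z": -0.06,"ax": 0,"ay": 0,"az": 0},{"hand": 40,"x": 0,"y": 0,"z": -0.09,"ax": 0,"ay": 0,"az": 0},{"hand": 40,"x": 0,"y": 0,"z": -0.1,"ax": 0,"ay": 0,"az": 0},{"hand": 40,"x": 0,"y": 0,"z": -0.1,"ax": 0,"ay": 0,"az": 0},{"hand": 40,"x": 0,"y": 0,"z": -0.1,"ax": 0,"ay": 0,"az": 0}])

```text
t: 13.62
tool_pos: [0.7646, -0.2056, 0.3324]
orientation: [-1.931, -1.873, 0.537]
force: [-0.2, 0.7, 0.1]
opening: 0.0375
gripper_force: 0.0
```

Run:
```python
from h import *
s=read_state();p=camera_params('wrist');im,d=read_camera('wrist');print(s['t'],s['force'],s['opening'])
cv2.imwrite('pics/w8.png',im);im=im.astype(int);b,g,r=im[...,0],im[...,1],im[...,2]
A=np.c_[px,py]
for nm,m,h in(('blue',(b>r+40)&(b>g+20),.005),('yellow',(r>b+50)&(g>b+60),.045),('bolt',(abs(r-b)<25)&(r<100)&(np.arange(384)[:,None]<220),.0115)):
    for a,ce,l in blobs(m,100):
        q=np.argwhere(l)[:,::-1];X=(onplane('wrist',q,pz,O@pz+h,p)-O)@A*1000
        if abs(X.mean(0)).max()<100: print(nm,a,ce,X.mean(0).round(1),X.min(0).round(1),X.max(0).round(1),cv2.minAreaRect(X.astype(np.float32)))
```

```text
13.625 [-0.23380466  0.65380594  0.0875344 ] 0.037482183662759835
blue 8645 [248.2 180.6] [-10.5 -13.7] [-51.7 -79.2] [28.  73.8] ((-11.852304458618164, -2.6765823364257812), (152.9674072265625, 79.59300231933594), 89.97296905517578)
yellow 274 [195.6 193.9] [ 31.7 -11.6] [ 26.5 -40.2] [37.5 14. ] ((32.31660842895508, -12.998945236206055), (8.83987045288086, 54.16193389892578), 4.792977809906006)
yellow 1473 [249.2 204.6] [-11.7  -2.4] [-19.1 -38.3] [-4.7 36.3] ((-11.915092468261719, -1.0202598571777344), (14.383026123046875, 74.58203125), 0.03866645693778992)
yellow 394 [328.1 278.9] [-83.5  68.1] [-90.2  41. ] [-73.8  98.2] ((-82.79769134521484, 69.40943145751953), (12.698497772216797, 58.054141998291016), 7.134510040283203)
bolt 235 [240.2 139. ] [ -3.5 -53.8] [-10.4 -64.5] [  7.3 -45.8] ((-2.6556763648986816, -54.922943115234375), (18.272571563720703, 16.401275634765625), 44.78343963623047)
```

```bash
python3 -c "
from plant import robot;print(robot.close_job())"
```

```text
the job is handed in; nothing more can be done
None
```

The job is handed in: the rack hangs flat on the board and released. The last wrist-camera measurements put bolt 2 at the end of its slot and the rack square to the board. Bolt 1's end was hidden by the gripper, so I inferred it was home. I planned every move clear of the bystanders but didn't re-measure them, and closing the job returned no verdict.

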